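Blank off an open dust-extraction outlet

ROBOT

A 6-joint arm with a two-finger parallel gripper is mounted at the origin on the work surface. World frame = base frame: x ahead of the robot, y to its left, z up, the work surface at z = 0. Lengths are in m, angles in rad, forces in N, time in s.
With the tool pointing down it reaches from about 0.35 to 0.775 m from the base axis. Payload 7.3 kg.
Tool frame: the origin (TCP) lies on the centre line of the jaws, within the pads' length; the fingertips stand 11 mm ahead of it and the grasp point (between the pads) lies 8 mm behind it; z points along the fingers, y is the direction in which the jaws open and shut (so a half turn about z gives the same grasp; the last joint's range is limited). The gripper opens to 92 mm and grips with 3 to 60 N. Pads are 19 mm wide; open, the fingers measure 130 mm over their backs; the gripper's body (75 mm by 190 mm) begins 47 mm behind the grasp point.
Start: joints at [1.079, 0.342, 1.524, -0, 1.275, -0.146], TCP at [0.178, 0.494, 0.238] pointing down, gripper open.
Joint ranges: [-2.53, 2.53], [-0.77, 2.02], [0.04, 2.7], [-1, 4.14], [0.28, 2.66], [-3.11, 3.11]. Speed limits (rad/s): [2.57, 2.57, 3.14, 3.14, 3.14, 3.14].

INTERFACE

Orientations are given as [roll, pitch, yaw] about the fixed x, y, z axes, in that order (R = Rz(yaw) Ry(pitch) Rx(roll)).
In Python, from cell import robot gives the robot as it stands.
- The arm moves only by the tool jog_arm, never from a script. Its argument "deltas" is one flat list of numbers, 6 for each row, row after row: the shift along the world's x, y, z in units of 0.1 m (1.0 is 0.1 m), then the turn, a rotation vector about the world's x, y, z in units of 90 degrees (1.0 is 90 degrees). A call has 1 to 5 rows; each row is the pose to reach, as a shift and turn from the pose commanded when the call began; what a row does not reach only later rows make up. A row lasts 1/12 s, in which the tool goes at most 41.7 mm and 7.16 degrees, less where a joint would pass 70% of its speed; a pose out of reach is approached as far as the arm can. A call with a number of a shift or a turn outside -1 to 1 is refused whole. A call with a gripper value outside its range is refused whole. "claw" is the opening, from 0 (shut) to 1 (fully open), set as the call begins (left out, the last holds). The fingers move at their own pace and stop on an object; "newtons" is the grip in N (left out, the last holds). Time passes only in rows, so rows that repeat a pose let the fingers close. It gives the time, the measured TCP pose, the force and the opening at its end, in the units of the state.
- robot.observe(): the state, without advancing time (a new reading comes with each control period).
- robot.read_camera(name): name is "scene" or "top"; returns the picture (420x560x3 uint8, red, green, blue); there is no depth.
- robot.camera_params(name): a dict with "fx", "fy", "cx", "cy" (pixels), "R" (3x3) and "t" (3): a world point X has camera coordinates R X + t. Camera axes: x right, y down, z forward; pixel columns grow to the right and rows downward; lengths in m; the calibration is good to about 2 mm. A picture is of the moment at which its call begins. camera_params takes no time and is no camera call.
- robot.hand_in(): hands the job in, once; it reports no verdict.
The state is a dict: "time": time; "qpos": joint angles; "qvel": joint speeds; "joint_efforts": joint torques, N m; "tool_pos": TCP position; "tool_rot": TCP orientation; "contact_force": force on the tool from outside, world axes, zero at the start; "torque": the same for the moment, N m; "opening": finger opening in m.
Only numpy, scipy, OpenCV 4.12 (cv2) and the standard library are available. Lean on these libraries where they do the work, as an engineer would, in place of code of your own. Each camera call takes 0.05 s, during which the arm holds its last target. There are 200 camera calls.

TASK

One dust-extraction outlet on the bench stands open: close it with the loose blanking plug. Set the plug's foot in the collar, feel with light pressure and a slow clockwise turn (seen from above) until the lugs drop into their slots, push down against the sprung seal, turn clockwise to the stop so that it locks, ease off and let go. Do not force it - push and twist together must load the outlet with less than 45 N - and leave the other loose things on the bench where they lie.

Things in the scene. Friction and masses are not known exactly. Their poses are not given: they have to be found in the camera images.
- plug_grip (a point): grip point on the axis of the loose grey plastic blanking plug (0.16 kg), 51 mm above its foot; z up its axis, x along its bar grip. The plug stands on its foot on the bench. Bar grip: 58 mm long (x), 16 mm thick (y), from 29 to 63 mm above the foot, standing on a flange 89 mm across, 24 to 29 mm above the foot. The same after half a turn; it may shift 1-2 mm in the fingers.
- plug_lugs (a point): point on the plug's axis level with its lugs, 10 mm above its foot, 41 mm below plug_grip; axes as plug_grip. Two round-ended lugs 8 mm thick stand out on opposite sides along x, in line with the bar, to 35 mm from the axis. The spigot they stand on is 55 mm across with a bevelled foot.
- plug: the same plug; origin at the centre of its foot, axes as plug_grip.
- outlet: the open dust-extraction outlet, fixed upright to the bench: aluminium foot flange 128 mm across, riser and collar 100 mm across; origin on the bench on its axis, z up. The same kind of outlet nearby is already closed with such a plug and is left alone.
- outlet_rim (a point): centre of the open collar's rim, 85 mm above the bench. Bore 58 mm across, 28 mm deep. Two opposite slots, 12 mm wide, cut the rim and show from above. The collar is clamped as it came: the line of the slots is 0.12 to 1.0 rad anticlockwise of this x axis, unmeasured: feel for it (lugs enter within about 0.06 rad). Off the slots the lugs lie on the rim, axis 4 mm above it.
- outlet_pocket (a point): on the outlet's axis, 7 mm below the rim: height of the lugs' axis when locked. Pushed through the slots until their axis is over 10 mm below the rim (best 12-13; hard down at 14), the lugs turn clockwise 0.71 rad under a lip to a hard stop (anticlockwise: a wall). In the last 0.08 rad the lip is hollowed 3 mm upward: let up there, the lugs rise into these pockets.
- seal_top (a point): centre of the top of the sprung black seal ring round the collar, 75 to 89 mm across, 10 mm above the rim when free. The plug's flange presses it down: 3 N at first touch, 0.8 N more per mm, 11 N hard down. It lifts a plug that is not locked. Turning takes under 0.2 N m until the stop; there every N m puts about 30 N on the outlet, added to the push.
- offcut: loose pine offcut 110 x 45 x 45 mm lying on the bench, to be left alone; origin at the centre of its underside.
- driver: loose screwdriver with a black handle lying on the bench, to be left alone; origin under its middle.
- reducer: loose grey hose reducer, an open stepped tube 72 mm across and 85 mm tall standing on the bench, to be left alone; origin at the centre of its foot.
Not all that is in view belongs to the job. What is shaped like the plug but yellow is not meant.

How it is judged:
At the end, for the whole second after the job is handed in: The plug is locked in the open outlet: its lugs up in the pockets at the stop, their axis 7 mm (5.5 to 8.5 mm) below the rim, within 3 mm of the outlet's axis, upright within 0.05 rad, at rest (z of plug_lugs in the frame of outlet_pocket between -0.0015 and 0.0015 m and horizontal distance between plug_lugs and outlet_pocket below 0.003 m and angle between plug_lugs's own z axis and vertical below 0.05 rad and linear speed of plug below 0.01 m/s); the robot touches nothing.
It fails at once if the plug is pressed or twisted against the outlet with more than 45 N in all (contact force between plug and outlet above 45 N).
It fails at once if the offcut is moved (distance of offcut from where it was at the start of the episode above 0.02 m).
It fails at once if the screwdriver is moved (distance of driver from where it was at the start of the episode above 0.02 m).
It fails at once if the hose reducer is moved (distance of reducer from where it was at the start of the episode above 0.02 m).
It also fails if it takes over 64 s, if anything falls off the work surface, if the arm or the gripper's body presses on something with over 40 N, if the wrist force passes 120 N, or if a joint passes its speed limit or range.

## Working session

There is one attempt and no reset: what is moved stays moved. The work goes in short steps, Python scripts to look and compute and a tool call to move; the robot and the scene stay as the last step left them, time stands still between calls to the robot, and variables do not carry over. Pictures are saved under pics/ and viewed, about 8 in all and at most 12, crops included, and the job is handed in when it is done.

Besides the shell and the picture viewer there is one more tool, called after "Emit:" as name(argument=value, ...), one argument or row to a line, values as JSON. jog_arm: Moves the arm, as the interface text tells. Its arguments: {"type":"object","properties":{"deltas":{"type":"array","items":{"type":"number"}},"claw":{"type":"number"},"newtons":{"type":"number"}},"required":["deltas"]}

```bash
mkdir -p pics; ls; python3 - <<'E'
from cell import robot
import cv2,json,numpy as np
for n in("scene","top"):
    im=robot.read_camera(n); cv2.imwrite(f"pics/{n}0.png",im[:,:,::-1])
    p=robot.camera_params(n);print(n,{k:np.round(v,4).tolist() for k,v in p.items()})
print(robot.observe())
E
```

```text
pics
scene {'fx': 510.7049, 'fy': 510.7049, 'cx': 276.5871, 'cy': 205.2179, 'R': [[-0.5721, 0.8201, -0.0134], [0.5587, 0.3777, -0.7384], [-0.6004, -0.4299, -0.6743]], 't': [0.3313, -0.2639, 1.9099]}
top {'fx': 495.4971, 'fy': 495.4971, 'cx': 281.2967, 'cy': 205.3332, 'R': [[0.0107, -0.9999, 0.0054], [-0.9917, -0.0113, -0.1283], [0.1284, -0.004, -0.9917]], 't': [-0.019, 0.592, 1.3898]}
{'time': 0.1, 'qpos': array([ 1.07900464e+00,  3.42666956e-01,  1.52491373e+00, -6.89017327e-06,
        1.27537098e+00, -1.46007915e-01]), 'qvel': array([ 1.81294416e-04, -2.54391158e-03, -1.53707331e-03, -8.03216503e-04,
        8.18505390e-05, -2.67396121e-04]), 'joint_efforts': array([ 2.51804049e-03, -4.32003701e+01, -2.44695336e+01,  7.19783432e-02,
        5.26324776e-02, -5.10266909e-05]), 'tool_pos': array([0.17776489, 0.49363125, 0.23710993]), 'tool_rot': array([-3.14024714e+00, -1.91203641e-04,  2.79581077e+00]), 'contact_force': array([ 0.15327585, -0.254049  ,  0.26387677]), 'torque': array([-0.0250441 , -0.01942981,  0.03352331]), 'opening': 0.09167139715876768}
```

View pics/top0.png

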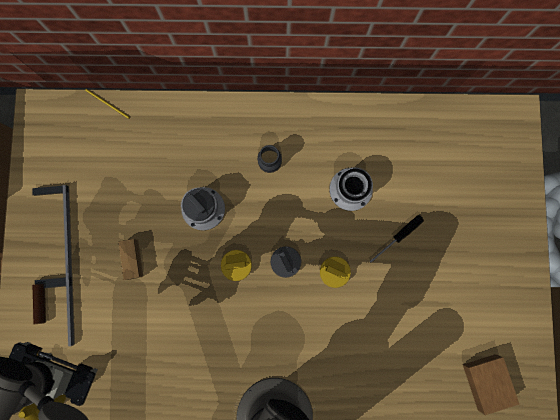

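View pics/scene0.png

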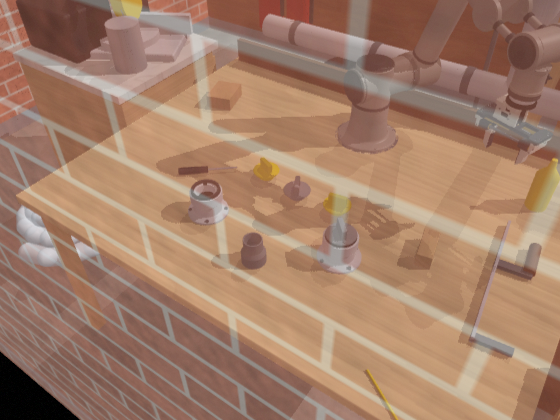

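The top view shows these candidates:
- Grey plug at (286,262), standing alone on the bench. It fits the description.
- Yellow look-alikes at (236,265) and (335,271). Not meant.
- Grey plug at (203,207), already seated in the closed outlet.

The open outlet is at (352,187), the reducer at (270,157) and the driver at about (400,237). I'll confirm with an enlarged crop.

```bash
cat > h.py <<'E'
from cell import robot
import cv2,numpy as np
def ray(n,u,v,z):
    p=robot.camera_params(n);R=np.array(p["R"]);t=np.array(p["t"])
    d=R.T@[(u-p["cx"])/p["fx"],(v-p["cy"])/p["fy"],1];c=-R.T@t
    return c+d*(z-c[2])/d[2]
def proj(n,X):
    p=robot.camera_params(n);c=np.array(p["R"])@np.array(X)+np.array(p["t"])
    return np.array([p["fx"]*c[0]/c[2]+p["cx"],p["fy"]*c[1]/c[2]+p["cy"]])
def crop(im,u,v,s,k): return cv2.resize(im[v-s:v+s,u-s:u+s],None,fx=k,fy=k,interpolation=cv2.INTER_CUBIC)
E
python3 - <<'E'
from h import *
im=cv2.imread("pics/top0.png")
cv2.imwrite("pics/c1.png",np.hstack([crop(im,286,262,25,8),crop(im,352,187,25,8)]))
print(ray("top",286,262,.05),ray("top",352,187,.085))
E
```

```text
[ 0.42982952 -0.02742148  0.05      ] [ 0.64011875 -0.20989132  0.085     ]
```

View pics/c1.png

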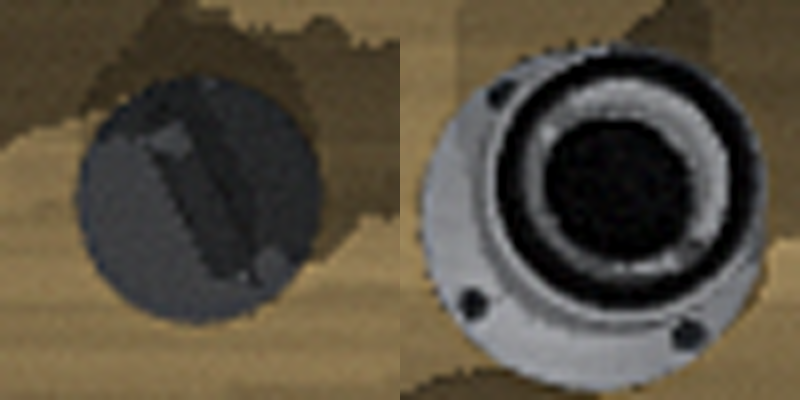

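Crop confirms it: a grey plug with a straight bar on the left, and the open outlet with a black seal ring, bright rim and bore on the right. Next I measure the centres, the bar angle and the rim slots.

```bash
python3 - <<'E'
from h import *
im=cv2.imread("pics/top0.png").astype(int)
sc=cv2.imread("pics/scene0.png")
# refine by template overlay: draw predicted circles
def circ(n,c,r,z): 
    a=np.linspace(0,2*np.pi,73);return np.array([proj(n,[c[0]+r*np.cos(t),c[1]+r*np.sin(t),z]) for t in a])
g=cv2.GaussianBlur(im.astype(np.uint8),(0,0),.6).mean(2)
def score(c,circs,ang=None):
    s=0
    for r,z,sg in circs:
        def m(rr):
            q=circ("top",c,rr,z).astype(np.float32);return cv2.remap(g.astype(np.float32),q[:,0],q[:,1],cv2.INTER_LINEAR).ravel()
        s+=sg*np.median(np.clip(m(r+.002)-m(r-.002),-60,60)) if 0 else sg*np.mean(np.clip(m(r+.002)-m(r-.002),-60,60))
    return s
from itertools import product
def best(c0,circs):
    c=np.array(c0)
    for st in(.003,.001,.0005):
        c=max((c+np.array([i,j])*st for i,j in product(range(-5,6),repeat=2)),key=lambda q:score(q,circs))
    return c
o=best([.635,-.21],[(.0445,.095,1),(.0375,.095,1),(.029,.085,1)])
o2=best([.635,-.21],[(.0445,.095,1)]);o3=best([.635,-.21],[(.064,.008,-1)])
p=best([.432,-.0274],[(.0445,.029,1)])
print("outlet",o,o2,o3,"plug",p)
# rim polar
big=[]
for r in np.linspace(.026,.04,15):
    a=np.linspace(0,2*np.pi,361);q=np.array([proj("top",[o[0]+r*np.cos(t),o[1]+r*np.sin(t),.085]) for t in a],np.float32)
    big.append(cv2.remap(im.astype(np.uint8),q[:,0],q[:,1],cv2.INTER_LINEAR).reshape(-1,3))
big=np.array(big);b=cv2.resize(big,(740,200))
for d in range(0,360,45): cv2.putText(b,str(d),(int(d*740/361),12),0,.4,(0,255,255),1)
v=np.array([proj("top",[p[0],p[1],.063])])[0]; print("bar top px",v)
c=crop(im.astype(np.uint8),286,262,25,8); ca=crop(im.astype(np.uint8),352,187,25,8)
c=cv2.convertScaleAbs(c,alpha=2.2)
for yaw,col in((.477,(0,255,0)),):
    R=np.array([[np.cos(yaw),-np.sin(yaw)],[np.sin(yaw),np.cos(yaw)]])
    P=[(proj("top",[*(p+R@[x,y]),.063])-[261,237])*8 for x,y in((.029,.008),(-.029,.008),(-.029,-.008),(.029,-.008))]
    cv2.polylines(c,[np.int32(P)],1,col,1)
cv2.polylines(c,[np.int32((circ("top",p,.0445,.029)-[261,237])*8)],1,(0,0,255),1)
for r,z in((.0445,.095),(.029,.085)):cv2.polylines(ca,[np.int32((circ("top",o,r,z)-[327,162])*8)],1,(0,0,255),1)
out=np.vstack([np.hstack([c,ca])[:390],cv2.resize(b,(800,200))]);cv2.imwrite("pics/c2.png",out)
E
```

```text
Traceback (most recent call last):
  File "h.py", line 8, in proj
    p=robot.camera_params(n);c=np.array(p["R"])@np.array(X)+np.array(p["t"])
ValueError: time passes only in moves, steps and waits
```

```bash
sed -i 's/^import cv2,numpy as np/import cv2,numpy as np,functools\n@functools.cache\ndef par(n): return robot.camera_params(n)/; s/p=robot.camera_params(n)/p=par(n)/' h.py
cat > m.py <<'E'
from h import *
from itertools import product
im=cv2.imread("pics/top0.png")
def circ(n,c,r,z): 
    a=np.linspace(0,2*np.pi,73);return np.array([proj(n,[c[0]+r*np.cos(t),c[1]+r*np.sin(t),z]) for t in a],np.float32)
g=cv2.GaussianBlur(im,(0,0),.6).mean(2).astype(np.float32)
def score(c,circs):
    m=lambda r,z:(lambda q:cv2.remap(g,q[:,0],q[:,1],1).ravel())(circ("top",c,r,z))
    return sum(sg*np.mean(np.clip(m(r+.002,z)-m(r-.002,z),-60,60)) for r,z,sg in circs)
def best(c,circs):
    c=np.array(c)
    for st in(.003,.001,.0005):
        c=max((c+np.array([i,j])*st for i,j in product(range(-4,5),repeat=2)),key=lambda q:score(q,circs))
    return c
o=best([.635,-.21],[(.0445,.095,1),(.0375,.095,1),(.029,.085,1)])
o2=best([.635,-.21],[(.0445,.095,1)]);o3=best([.635,-.21],[(.064,.008,-1)])
p=best([.432,-.0274],[(.0445,.029,1)])
print("outlet",o,o2,o3,"plug",p)
big=[]
for r in np.linspace(.026,.04,15):
    q=np.array([proj("top",[o[0]+r*np.cos(t),o[1]+r*np.sin(t),.085]) for t in np.linspace(0,2*np.pi,361)],np.float32)
    big.append(cv2.remap(im,q[:,0],q[:,1],1).reshape(-1,3))
b=cv2.resize(np.array(big),(800,200))
for d in range(0,360,45): cv2.putText(b,str(d),(int(d*800/361),12),0,.4,(0,255,255),1)
c=cv2.convertScaleAbs(crop(im,286,262,25,8),alpha=2.2); ca=crop(im,352,187,25,8)
y=.477;R=np.array([[np.cos(y),-np.sin(y)],[np.sin(y),np.cos(y)]])
P=[(proj("top",[*(p+R@k),.063])-[261,237])*8 for k in((.029,.008),(-.029,.008),(-.029,-.008),(.029,-.008))]
cv2.polylines(c,[np.int32(P)],1,(0,255,0),1)
cv2.polylines(c,[np.int32((circ("top",p,.0445,.029)-[261,237])*8)],1,(0,0,255),1)
for r,z in((.0445,.095),(.029,.085)):cv2.polylines(ca,[np.int32((circ("top",o,r,z)-[327,162])*8)],1,(0,0,255),1)
cv2.imwrite("pics/c2.png",np.vstack([np.hstack([c,ca])[:390],b]))
E
python3 m.py
```

```text
outlet [ 0.636 -0.203] [ 0.647  -0.2165] [ 0.651  -0.2035] plug [ 0.4315 -0.0264]
```

View pics/c2.png

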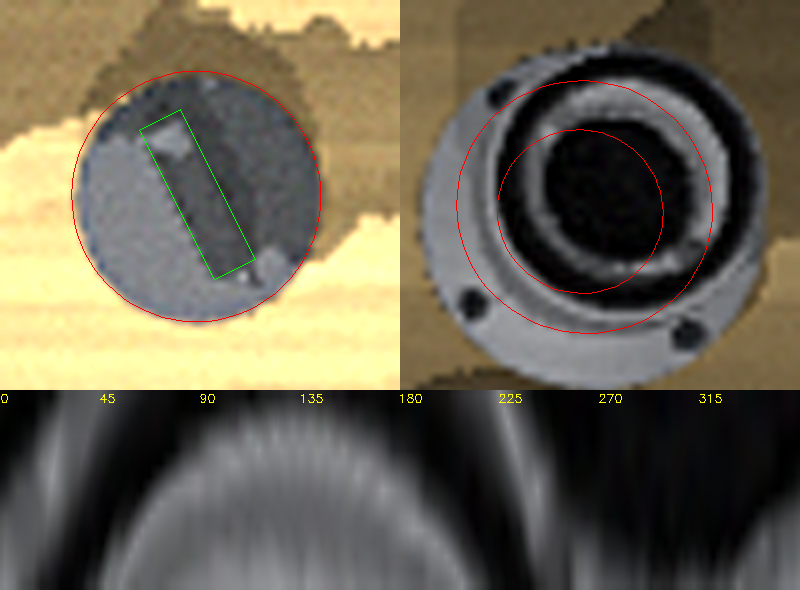

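Plug fit is good, with the bar a fraction lower right of the outline. The outlet fit was lost to a bad start, so I'll reseed from the ring I read by eye at about (355.2,184.8).

```bash
python3 - <<'E'
s=open("m.py").read()
s=s[:s.index("o=best(")]+'''
s0=ray("top",355.25,184.75,.095)[:2]; b0=ray("top",354.2,185.7,.085)[:2]; f0=ray("top",351.3,189.1,.008)[:2]
print("seal",s0,"bore",b0,"foot",f0)
sc=lambda c,cs:score(c,cs)
def bl(c,cs): return max((c+np.array([i,j])*.0005 for i,j in product(range(-8,9),repeat=2)),key=lambda q:score(q,cs))
m=(s0+b0)/2
o=bl(m,[(.0445,.095,1),(.0375,.095,-1),(.029,.085,1)]);print("fit",o,bl(m,[(.0375,.095,-1)]),bl(m,[(.029,.085,1)]),bl(f0,[(.064,.008,-1)]))
'''+s[s.index("big=[]"):s.index("c=cv2.conv")]+'''
ca=cv2.convertScaleAbs(crop(im,355,185,18,16),alpha=1.6)
cv2.imwrite("pics/c3z.png",ca)
for r,z in((.0445,.095),(.0375,.095),(.029,.085)):cv2.polylines(ca,[np.int32((circ("top",o,r,z)-[337,167])*16)],1,(0,0,255),1)
s2=cv2.imread("pics/scene0.png");v=proj("scene",[*o,.085]);print(v)
cs=crop(s2,round(v[0]),round(v[1]),20,10)[:,:224]
cs=cv2.resize(crop(s2,round(v[0]),round(v[1]),18,6),(216,216))
w=np.zeros((576,216,3),np.uint8);w[:216]=cs
cv2.imwrite("pics/c3.png",np.vstack([np.hstack([ca,w])[:,:792][:400+0] if 0 else np.hstack([ca,w])[:, :792]]))
'''
open("m2.py","w").write(s)
E
python3 m2.py
```

```text
seal [ 0.6448808  -0.21751036] bore [ 0.64388311 -0.2160915 ] foot [ 0.64680744 -0.21918927]
fit [ 0.64738196 -0.21630093] [ 0.64738196 -0.21630093] [ 0.64838196 -0.21730093] [ 0.64730744 -0.21718927]
[205.21667298 189.90352323]
```

View pics/c3.png

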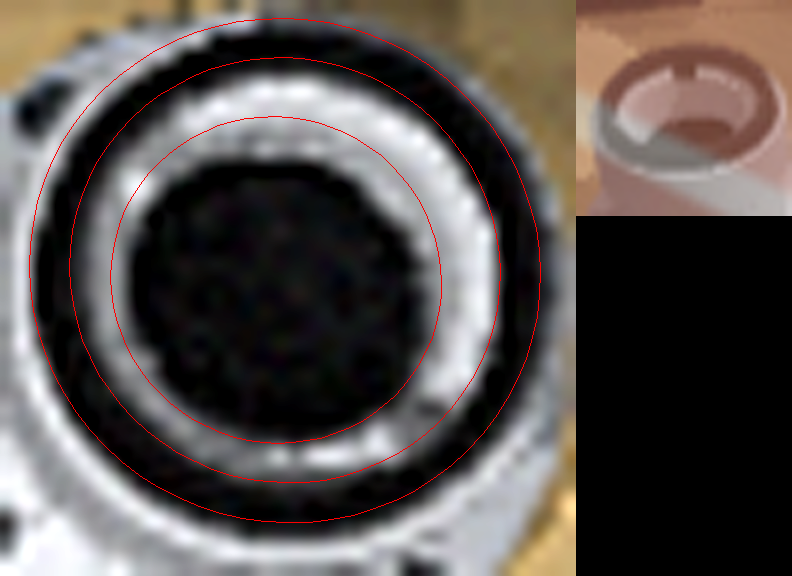

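```bash
python3 - <<'E'
from h import *
o=np.array([.6455,-.2177])
for u,v,z in((205.2,184.0,.085),(205.2,185.5,.080)):
    d=ray("scene",u,v,z)[:2]-o;print(d,np.hypot(*d),np.arctan2(d[1],d[0]))
for u,v in((420,410),(400,400),(140,185)):
    d=ray("top",337+u/16,167+v/16,.085)[:2]-o;print(d,np.hypot(*d),np.arctan2(d[1],d[0]))
print("outlet in scene",proj("scene",[*o,.095]))
E
```

```text
[-0.01940263 -0.01704143] 0.025823873340046336 -2.4208937591436634
[-0.01814281 -0.01666237] 0.02463323292051229 -2.3987038415853092
[-0.02096885 -0.02357555] 0.031551530587841575 -2.297741887235549
[-0.01923897 -0.0200926 ] 0.027818172545064256 -2.3344944035746424
[0.01842742 0.02518963] 0.031210376360255723 0.9392095074746001
outlet in scene [204.91874968 186.90424469]
```

Emit:
jog_arm(
  deltas=[0.1, -0.3, 0, 0, 0, -0.07, 0.25, -0.55, 0, 0, 0, -0.14, 0.4, -0.8, 0, 0, 0, -0.21, 0.5, -0.95, 0, 0, 0, -0.28, 0.5, -1, 0, 0, 0, -0.3],
  claw=1,
)

```text
time: 0.52
tool_pos: [0.2291, 0.392, 0.2376]
tool_rot: [-3.141, 0.001, 2.317]
contact_force: [0.3, 0.7, -0.6]
opening: 0.092
```

Emit:
jog_arm(
  deltas=[0.1, -0.3, 0, 0, 0, -0.07, 0.25, -0.55, 0, 0, 0, -0.14, 0.4, -0.8, 0, 0, 0, -0.21, 0.5, -0.95, 0, 0, 0, -0.28, 0.5, -1, 0, 0, 0, -0.35],
)

```text
time: 0.93
tool_pos: [0.279, 0.2926, 0.2377]
tool_rot: [3.141, 0.001, 1.769]
contact_force: [1.0, 1.1, -0.0]
opening: 0.0917
```

Emit:
jog_arm(
  deltas=[0.1, -0.3, 0, 0, 0, -0.07, 0.25, -0.55, 0, 0, 0, -0.14, 0.4, -0.8, 0, 0, 0, -0.21, 0.5, -0.95, 0, 0, 0, -0.28, 0.5, -1, 0, 0, 0, -0.35],
)

```text
time: 1.35
tool_pos: [0.3293, 0.1926, 0.2377]
tool_rot: [3.141, 0.0, 1.219]
contact_force: [-0.7, 0.2, 0.6]
opening: 0.0915
```

Emit:
jog_arm(
  deltas=[0.1, -0.3, 0, 0, 0, -0.07, 0.25, -0.55, 0, 0, 0, -0.14, 0.4, -0.8, 0, 0, 0, -0.21, 0.5, -0.95, 0, 0, 0, -0.28, 0.5, -1, 0, 0, 0, -0.35],
)

```text
time: 1.77
tool_pos: [0.3796, 0.0924, 0.2377]
tool_rot: [3.141, -0.0, 0.669]
contact_force: [-0.2, 0.4, -0.4]
opening: 0.0917
```

Both cameras put the slot line near 0.75–0.9 rad in world yaw. Next: move above the plug.

Emit:
jog_arm(
  deltas=[0.15, -0.3, -0.1, 0, 0, -0.04, 0.3, -0.6, -0.2, 0, 0, -0.08, 0.45, -0.9, -0.4, 0, 0, -0.12, 0.5, -1, -0.6, 0, 0, -0.122, 0.5, -1, -0.7, 0, 0, -0.122],
)

```text
time: 2.18
tool_pos: [0.4285, -0.0078, 0.1656]
tool_rot: [-3.141, 0.002, 0.482]
contact_force: [-1.3, -0.1, 0.4]
opening: 0.0917
```

Emit:
jog_arm(
  deltas=[0, -0.2, 0, 0, 0, 0, 0, -0.2, -0.1, 0, 0, 0, 0, -0.2, -0.2, 0, 0, 0, 0, -0.2, -0.3, 0, 0, 0, 0, -0.2, -0.3, 0, 0, 0],
)

```text
time: 2.6
tool_pos: [0.427, -0.0254, 0.1361]
tool_rot: [-3.139, 0.003, 0.485]
contact_force: [-0.9, 0.7, 0.0]
opening: 0.0919
```

```bash
python3 - <<'E'
from h import *
im=robot.read_camera("scene")[:,:,::-1].copy();cv2.imwrite("pics/s1.png",im)
t=robot.read_camera("top")[:,:,::-1].copy()
v=proj("scene",[.43,-.0275,.06]).astype(int)
cv2.imwrite("pics/s1c.png",np.hstack([crop(im,v[0],v[1],35,8),cv2.resize(crop(t,286,255,35,3),(200,560))[:, :200]]))
print(v,robot.observe()["tool_pos"],robot.observe()["tool_rot"])
E
```

```text
[296 180] [ 0.42792261 -0.02562196  0.13761476] [-3.14095095e+00  5.92788725e-04  4.84753497e-01]
```

View pics/s1c.png

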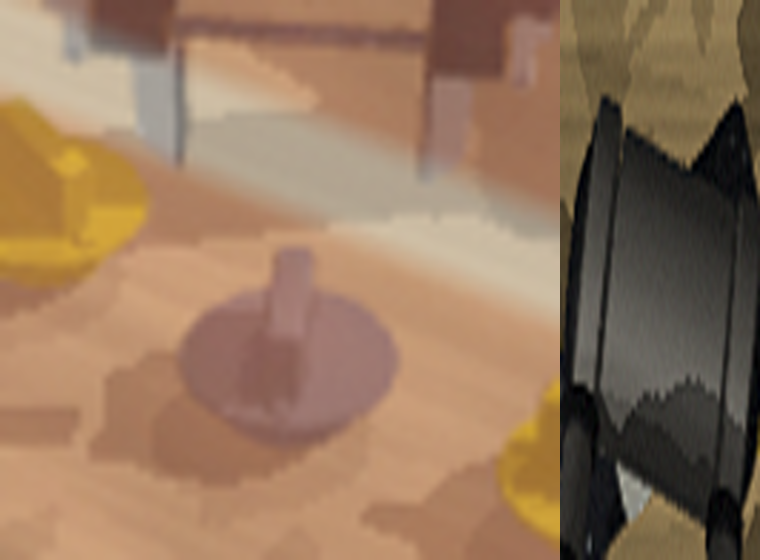

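The fingers straddle the bar and are in line with it. The flange centre is at about (297.1,190.3) in the scene.

```bash
python3 - <<'E'
from h import *
print(ray("scene",297.1,190.3,.029),ray("top",286.3,262.2,.029))
E
```

```text
[ 0.43752481 -0.01821054  0.029     ] [ 0.42958541 -0.02859238  0.029     ]
```

```bash
python3 - <<'E'
from h import *
c=np.array([.428,-.0256]);x=np.array([.885,.466]);y=np.array([.466,-.885])
for s in(1,-1):
  for e in(-.0095,.0095):
    print(s,e,(proj("scene",[*(c+y*s*.046+x*e),.1266])-[261,145])*8)
for p in((.43,-.0275),(.4335,-.0225)):
  for z in(.029,.063): print(p,z,(proj("scene",[*p,z])-[261,145])*8)
  P=np.array([proj("scene",[p[0]+.0445*np.cos(a),p[1]+.0445*np.sin(a),.029]) for a in np.linspace(0,6.28,60)])
  P=(P-[261,145])*8;print(P.min(0),P.max(0))
for d in(-.0095,.0095):
    pass
E
```

```text
1 -0.0095 [174.28358639 127.89653655]
1 0.0095 [168.60615047 157.79540375]
-1 -0.0095 [410.52439948 143.39203205]
-1 0.0095 [406.9094293  173.60512122]
(0.43, -0.0275) 0.029 [279.71682892 343.84986146]
(0.43, -0.0275) 0.063 [280.75815231 278.62813418]
[169.12452645 273.43124485] [390.49079569 417.06826234]
(0.4335, -0.0225) 0.029 [285.34614802 353.07026727]
(0.4335, -0.0225) 0.063 [286.47002967 287.80778904]
[174.46586707 282.29163525] [396.41482606 426.67091489]
```

Emit:
jog_arm(
  deltas=[0.03, -0.02, -0.2, 0, 0, 0, 0.03, -0.02, -0.45, 0, 0, 0, 0.03, -0.02, -0.7, 0, 0, 0, 0.03, -0.02, -0.88, 0, 0, 0, 0.03, -0.02, -0.94, 0, 0, 0],
)

```text
time: 3.12
tool_pos: [0.4301, -0.0276, 0.0422]
tool_rot: [-3.14, 0.002, 0.484]
contact_force: [-1.0, -0.2, 0.0]
opening: 0.0919
```

Emit:
jog_arm(
  deltas=[0, 0, 0, 0, 0, 0, 0, 0, 0, 0, 0, 0, 0, 0, 0, 0, 0, 0, 0, 0, 0, 0, 0, 0, 0, 0, 0, 0, 0, 0],
  claw=0,
  newtons=45,
)

```text
time: 3.53
tool_pos: [0.4316, -0.0282, 0.0447]
tool_rot: [3.14, -0.002, 0.484]
contact_force: [0.4, 0.6, 0.9]
opening: 0.0634
```

Emit:
jog_arm(
  deltas=[0, 0, 0, 0, 0, 0, 0, 0, 0, 0, 0, 0, 0, 0, 0, 0, 0, 0, 0, 0, 0, 0, 0, 0, 0, 0, 0, 0, 0, 0],
)

```text
time: 3.95
tool_pos: [0.4309, -0.0281, 0.0438]
tool_rot: [3.142, 0.0, 0.484]
contact_force: [0.4, 0.4, -0.6]
opening: 0.0297
```

Emit:
jog_arm(
  deltas=[0, 0, 0, 0, 0, 0, 0, 0, 0, 0, 0, 0, 0, 0, 0, 0, 0, 0, 0, 0, 0, 0, 0, 0, 0, 0, 0, 0, 0, 0],
)

```text
time: 4.37
tool_pos: [0.4309, -0.028, 0.0437]
tool_rot: [-3.142, 0.0, 0.484]
contact_force: [-0.6, 0.5, -1.2]
opening: 0.0158
```

Emit:
jog_arm(
  deltas=[0, 0, 0.1, 0, 0, 0, 0, 0, 0.3, 0, 0, 0, 0, 0, 0.55, 0, 0, 0, 0, 0, 0.8, 0, 0, 0, 0, 0, 0.95, 0, 0, 0],
)

```text
time: 4.78
tool_pos: [0.4315, -0.0282, 0.1408]
tool_rot: [3.14, -0.002, 0.484]
contact_force: [1.2, 0.1, -1.1]
opening: 0.0156
```

Emit:
jog_arm(
  deltas=[0, 0, 0.3, 0, 0, 0, 0.1, -0.1, 0.5, 0, 0, 0.06, 0.3, -0.25, 0.6, 0, 0, 0.12, 0.5, -0.45, 0.6, 0, 0, 0.18, 0.6, -0.55, 0.6, 0, 0, 0.2],
)

```text
time: 5.2
tool_pos: [0.4931, -0.0849, 0.1997]
tool_rot: [3.138, -0.001, 0.802]
contact_force: [-0.1, -0.4, -1.8]
opening: 0.016
```

Emit:
jog_arm(
  deltas=[0.2, -0.2, 0, 0, 0, 0.05, 0.4, -0.4, 0, 0, 0, 0.1, 0.6, -0.55, 0, 0, 0, 0.15, 0.75, -0.7, 0, 0, 0, 0.19, 0.8, -0.73, 0, 0, 0, 0.19],
)

```text
time: 5.62
tool_pos: [0.5723, -0.1583, 0.1979]
tool_rot: [3.141, 0.001, 1.097]
contact_force: [-1.2, 0.5, -0.9]
opening: 0.0158
```

Emit:
jog_arm(
  deltas=[0.2, -0.15, 0, 0, 0, 0, 0.45, -0.4, -0.1, 0, 0, 0, 0.65, -0.55, -0.2, 0, 0, 0, 0.72, -0.6, -0.25, 0, 0, 0, 0.72, -0.6, -0.25, 0, 0, 0],
)

```text
time: 6.03
tool_pos: [0.6426, -0.2163, 0.1709]
tool_rot: [-3.138, 0.0, 1.094]
contact_force: [-1.1, 0.4, -1.3]
opening: 0.0155
```

Emit:
jog_arm(
  deltas=[0, 0, 0, 0, 0, 0, 0, 0, 0, 0, 0, 0],
)

```text
time: 6.2
tool_pos: [0.6422, -0.215, 0.1742]
tool_rot: [-3.141, -0.0, 1.096]
contact_force: [-0.1, 0.4, -1.5]
opening: 0.0156
```

```bash
python3 - <<'E'
from h import *
im=robot.read_camera("scene")[:,:,::-1].copy();t=robot.read_camera("top")[:,:,::-1].copy()
cv2.imwrite("pics/s2.png",im);cv2.imwrite("pics/t2.png",t)
v=proj("scene",[.6455,-.2177,.13]).astype(int);w=proj("top",[.6455,-.2177,.13]).astype(int)
print(v,w,robot.observe()["tool_pos"],robot.observe()["tool_rot"])
cv2.imwrite("pics/s2c.png",np.hstack([crop(im,v[0],v[1],36,8),crop(t,w[0],w[1],36,3)[0:0].reshape(0,216,3) if 0 else cv2.copyMakeBorder(crop(t,w[0],w[1],36,3),0,360,0,0,0)]))
E
```

```text
[203 177] [357 182] [ 0.64252689 -0.21511771  0.17490787] [ 3.14075327e+00 -1.44212471e-04  1.09670202e+00]
```

View pics/s2c.png

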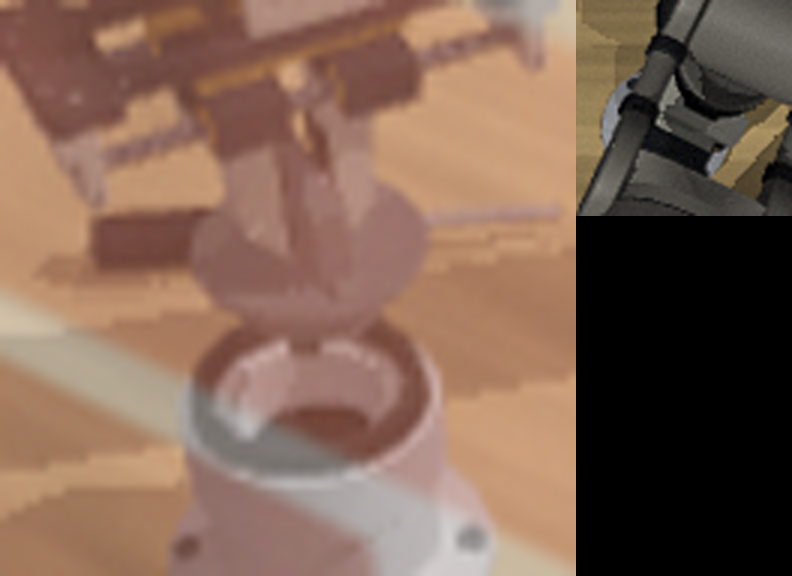

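```bash
python3 - <<'E'
from h import *
def bb(n,c,r,z,o,k):
    P=np.array([proj(n,[c[0]+r*np.cos(a),c[1]+r*np.sin(a),z]) for a in np.linspace(0,6.28,90)])
    P=(P-o)*k;return np.r_[P.min(0),P.max(0)].round(0)
o=np.array([203,177])-36
print("flange top",bb("scene",(.6425,-.2151),.0445,.161,o,8),"bot",bb("scene",(.6425,-.2151),.0445,.156,o,8),"spigotfoot",bb("scene",(.6425,-.2151),.0275,.132,o,8))
c=(.6455,-.2177)
for nm,r,z in(("seal",.0445,.095),("sealin",.0375,.095),("collar",.05,.085),("bore",.029,.085),("borefloor",.029,.057),("foot",.064,.008)):print(nm,bb("scene",c,r,z,o,8))
print("px per mm", (proj("scene",[.6465,-.2177,.095])-proj("scene",[*c,.095]))*8,(proj("scene",[.6455,-.2167,.095])-proj("scene",[*c,.095]))*8)
E
```

```text
flange top [173. 156. 416. 306.] bot [175. 166. 417. 316.] spigotfoot [229. 244. 377. 337.]
seal [185. 293. 421. 445.]
sealin [204. 304. 402. 432.]
collar [174. 304. 438. 475.]
bore [230. 338. 382. 437.]
borefloor [238. 393. 389. 493.]
foot [164. 429. 490. 649.]
px per mm [-1.72871299  1.4148401 ] [2.00074391 0.95403936]
```

```bash
python3 - <<'E'
from h import *
im=cv2.imread("pics/s2.png");g=cv2.convertScaleAbs(im,alpha=1.0)
c=cv2.resize(im[177-20:177+36,203-20:203+22],None,fx=10,fy=10,interpolation=cv2.INTER_CUBIC)
for i in range(0,420,50):cv2.putText(c,str(i//10+183),(i,10),0,.35,(255,255,255),1)
o=np.array([183,157])
for cc,r,z in(((.6425,-.2151),.0445,.161),((.6455,-.2177),.0445,.095),((.6455,-.2177),.05,.085)):
    P=np.array([proj("scene",[cc[0]+r*np.cos(a),cc[1]+r*np.sin(a),z]) for a in np.linspace(0,6.28,90)])
    cv2.polylines(c,[np.int32((P-o)*10)],1,(0,255,0),1)
cv2.imwrite("pics/s3c.png",c)
E
```

```text
(no output)
```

View pics/s3c.png

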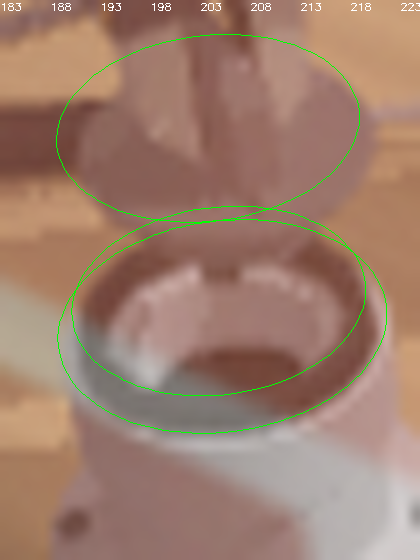

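Read from the picture: plug flange about 10 px (at 10x) right of prediction, outlet about 8 px right and 14 px down. That gives an outlet axis near (0.648, -0.218), with the plug sitting about 2 mm along +x in the fingers. I'll correct for that and descend gently.

Emit:
jog_arm(
  deltas=[0.02, -0.02, 0, 0, 0, 0, 0.045, -0.047, -0.1, 0, 0, 0, 0.045, -0.047, -0.3, 0, 0, 0, 0.045, -0.047, -0.4, 0, 0, 0, 0.045, -0.047, -0.42, 0, 0, 0],
)

```text
time: 6.72
tool_pos: [0.646, -0.2201, 0.1285]
tool_rot: [-3.136, 0.0, 1.096]
contact_force: [0.3, -0.6, -0.6]
opening: 0.0157
```

Emit:
jog_arm(
  deltas=[0, 0, 0, 0, 0, 0, 0, 0, -0.01, 0, 0, 0, 0, 0, -0.03, 0, 0, 0, 0, 0, -0.05, 0, 0, 0, 0, 0, -0.05, 0, 0, 0],
)

```text
time: 7.13
tool_pos: [0.6474, -0.2208, 0.1268]
tool_rot: [3.141, -0.0, 1.096]
contact_force: [0.1, -0.3, -1.5]
opening: 0.0155
```

The foot is already below rim level with no contact force, so it is in the bore. I'll ease down onto the rim.

Emit:
jog_arm(
  deltas=[0, 0, -0.01, 0, 0, 0, 0, 0, -0.02, 0, 0, 0, 0, 0, -0.03, 0, 0, 0, 0, 0, -0.04, 0, 0, 0, 0, 0, -0.04, 0, 0, 0],
)

```text
time: 7.55
tool_pos: [0.6475, -0.2208, 0.1227]
tool_rot: [3.141, -0.0, 1.096]
contact_force: [0.1, -0.2, -0.6]
opening: 0.0157
```

Emit:
jog_arm(
  deltas=[0, 0, -0.005, 0, 0, 0, 0, 0, -0.01, 0, 0, 0, 0, 0, -0.015, 0, 0, 0, 0, 0, -0.015, 0, 0, 0],
)

```text
time: 7.88
tool_pos: [0.6475, -0.2208, 0.1223]
tool_rot: [3.141, 0.0, 1.096]
contact_force: [-1.8, 0.5, 5.1]
opening: 0.0157
```

Lugs are resting on the rim at z 0.1223 with about 6 N. Starting the slow clockwise feel.

Emit:
jog_arm(
  deltas=[0, 0, 0, 0, 0, -0.015, 0, 0, 0, 0, 0, -0.03, 0, 0, 0, 0, 0, -0.045, 0, 0, 0, 0, 0, -0.06, 0, 0, 0, 0, 0, -0.07],
)

```text
time: 8.3
tool_pos: [0.6484, -0.2213, 0.1223]
tool_rot: [3.138, -0.0, 0.984]
contact_force: [0.8, -0.3, 5.8]
opening: 0.0159
```

Emit:
jog_arm(
  deltas=[0, 0, 0, 0, 0, -0.01, 0, 0, 0, 0, 0, -0.02, 0, 0, 0, 0, 0, -0.03, 0, 0, 0, 0, 0, -0.04, 0, 0, 0, 0, 0, -0.045],
)

```text
time: 8.72
tool_pos: [0.6484, -0.2213, 0.1221]
tool_rot: [3.138, -0.0, 0.914]
contact_force: [3.8, -0.6, 5.5]
opening: 0.0159
```

Emit:
jog_arm(
  deltas=[0, 0, 0, 0, 0, -0.01, 0, 0, 0, 0, 0, -0.02, 0, 0, 0, 0, 0, -0.03, 0, 0, 0, 0, 0, -0.04, 0, 0, 0, 0, 0, -0.045],
)

```text
time: 9.13
tool_pos: [0.6469, -0.2205, 0.1204]
tool_rot: [-3.14, 0.0, 0.843]
contact_force: [-0.4, 0.2, 0.3]
opening: 0.0154
```

The lugs dropped in near 0.85–0.88 rad: z fell and the force vanished. Pushing down in steps.

Emit:
jog_arm(
  deltas=[0, 0, -0.01, 0, 0, 0, 0, 0, -0.02, 0, 0, 0, 0, 0, -0.03, 0, 0, 0, 0, 0, -0.04, 0, 0, 0, 0, 0, -0.04, 0, 0, 0],
)

```text
time: 9.55
tool_pos: [0.6473, -0.2206, 0.1182]
tool_rot: [3.141, -0.0, 0.844]
contact_force: [-2.1, 1.7, 7.4]
opening: 0.016
```

```bash
python3 -c "
from h import *
o=robot.observe();print(o['tool_pos'],o['contact_force'],o['torque'],o['tool_rot'])"
```

```text
[ 0.64733686 -0.22061038  0.11819307] [-2.11263861  1.70274708  7.41881541] [ 0.06209497  0.45145148 -0.45917837] [ 3.14142660e+00 -2.99869261e-04  8.44223081e-01]
```

At z 0.1182 it resists (9 N), and the -0.46 N·m moment says the slot is slightly further clockwise. Following it.

Emit:
jog_arm(
  deltas=[0, 0, 0, 0, 0, -0.01, 0, 0, 0, 0, 0, -0.02, 0, 0, 0, 0, 0, -0.03, 0, 0, 0, 0, 0, -0.03, 0, 0, 0, 0, 0, -0.03],
)

```text
time: 9.97
tool_pos: [0.647, -0.2206, 0.1163]
tool_rot: [-3.14, 0.001, 0.798]
contact_force: [-0.1, -0.3, -2.0]
opening: 0.0161
```

```bash
python3 -c "
from h import *
o=robot.observe();print(o['tool_pos'],o['contact_force'],o['torque'],o['tool_rot'])"
```

```text
[ 0.64701691 -0.2205973   0.11632285] [-0.11092402 -0.29016006 -2.02695665] [-0.17067187  0.12087409 -0.02508302] [-3.14012979e+00  6.35264449e-04  7.98032651e-01]
```

Freed completely: slot at about 0.80 rad. Pushing on.

Emit:
jog_arm(
  deltas=[0, 0, -0.01, 0, 0, 0, 0, 0, -0.02, 0, 0, 0, 0, 0, -0.03, 0, 0, 0, 0, 0, -0.04, 0, 0, 0, 0, 0, -0.045, 0, 0, 0],
)

```text
time: 10.38
tool_pos: [0.6473, -0.2207, 0.113]
tool_rot: [-3.141, 0.0, 0.798]
contact_force: [-2.8, 0.3, 3.5]
opening: 0.0156
```

```bash
python3 -c "
from h import *
o=robot.observe();print(o['tool_pos'],o['contact_force'],o['torque'],o['tool_rot'])"
```

```text
[ 0.6472677  -0.22067924  0.11295847] [-2.8351199   0.28457736  3.51551852] [ 0.03508299  0.49281865 -0.03020908] [-3.14142960e+00  1.37474523e-04  7.97844457e-01]
```

Emit:
jog_arm(
  deltas=[-0.003, 0, -0.015, 0, 0, 0, -0.005, 0, -0.03, 0, 0, 0, -0.005, 0, -0.05, 0, 0, 0, -0.005, 0, -0.065, 0, 0, 0, -0.005, 0, -0.065, 0, 0, 0],
)

```text
time: 10.8
tool_pos: [0.6473, -0.2207, 0.1069]
tool_rot: [3.141, -0.001, 0.798]
contact_force: [-2.2, 1.3, 8.2]
opening: 0.0156
```

```bash
python3 -c "
from h import *
o=robot.observe();print(o['tool_pos'],o['contact_force'],o['torque'],o['tool_rot'])"
```

```text
[ 0.6472517  -0.22067692  0.1069268 ] [-2.23496317  1.34187925  8.15594167] [0.27326419 0.58053239 0.05651548] [ 3.14052645e+00 -6.12850022e-04  7.97801729e-01]
```

Emit:
jog_arm(
  deltas=[0, 0, -0.01, 0, 0, 0, 0, 0, -0.01, 0, 0, -0.02, 0, 0, -0.01, 0, 0, -0.04, 0, 0, -0.01, 0, 0, -0.06, 0, 0, -0.01, 0, 0, -0.08],
)

```text
time: 11.22
tool_pos: [0.6479, -0.2212, 0.1067]
tool_rot: [3.138, -0.001, 0.671]
contact_force: [-1.0, 0.2, 8.8]
opening: 0.0156
```

```bash
python3 -c "
from h import *
o=robot.observe();print(o['tool_pos'],o['contact_force'],o['torque'],o['tool_rot'])"
```

```text
[ 0.64790243 -0.22115129  0.10670176] [-1.04724671  0.2165708   8.77629042] [0.06567152 0.37120725 0.25563852] [ 3.13841954e+00 -1.43448875e-03  6.71056849e-01]
```

Emit:
jog_arm(
  deltas=[0, 0, 0, 0, 0, -0.025, 0, 0, 0, 0, 0, -0.05, 0, 0, 0, 0, 0, -0.075, 0, 0, 0, 0, 0, -0.1, 0, 0, 0, 0, 0, -0.12],
)

```text
time: 11.63
tool_pos: [0.648, -0.2209, 0.1067]
tool_rot: [3.139, -0.002, 0.482]
contact_force: [0.2, 0.9, 8.0]
opening: 0.0159
```

```bash
python3 -c "
from h import *
o=robot.observe();print(o['tool_pos'],o['contact_force'],o['torque'],o['tool_rot'])"
```

```text
[ 0.64795818 -0.22089655  0.10669602] [0.2234957  0.94513389 8.03374945] [0.22726991 0.32636925 0.21346088] [ 3.13905482e+00 -2.19894491e-03  4.82215562e-01]
```

Emit:
jog_arm(
  deltas=[0, 0, 0, 0, 0, -0.025, 0, 0, 0, 0, 0, -0.05, 0, 0, 0, 0, 0, -0.075, 0, 0, 0, 0, 0, -0.1, 0, 0, 0, 0, 0, -0.12],
)

```text
time: 12.05
tool_pos: [0.6479, -0.2205, 0.1067]
tool_rot: [3.14, -0.003, 0.294]
contact_force: [-0.3, 2.9, 7.9]
opening: 0.016
```

Emit:
jog_arm(
  deltas=[0, 0, 0, 0, 0, -0.015, 0, 0, 0, 0, 0, -0.03, 0, 0, 0, 0, 0, -0.045, 0, 0, 0, 0, 0, -0.055, 0, 0, 0, 0, 0, -0.055],
)

```text
time: 12.47
tool_pos: [0.6479, -0.2204, 0.1066]
tool_rot: [3.14, -0.003, 0.209]
contact_force: [-0.1, 2.9, 7.8]
opening: 0.0152
```

```bash
python3 -c "
from h import *
o=robot.observe();print(o['tool_pos'],o['contact_force'],o['torque'],o['tool_rot'])"
```

```text
[ 0.64794257 -0.22039251  0.10664629] [-0.14251044  2.89807729  7.76752649] [0.47679187 0.4137347  0.19448835] [ 3.14049351e+00 -2.71418862e-03  2.08639760e-01]
```

Emit:
jog_arm(
  deltas=[0, 0, 0, 0, 0, -0.01, 0, 0, 0, 0, 0, -0.02, 0, 0, 0, 0, 0, -0.03, 0, 0, 0, 0, 0, -0.035, 0, 0, 0, 0, 0, -0.035],
)

```text
time: 12.88
tool_pos: [0.6478, -0.2204, 0.1066]
tool_rot: [3.141, -0.003, 0.154]
contact_force: [-0.8, 2.9, 8.1]
opening: 0.0155
```

```bash
python3 -c "
from h import *
o=robot.observe();print(o['tool_pos'],o['contact_force'],o['torque'],o['tool_rot'])"
```

```text
[ 0.6478398  -0.22037344  0.10662012] [-0.83528711  2.88972495  8.10287333] [0.47223403 0.43787953 0.18701768] [ 3.14074145e+00 -2.54699290e-03  1.54100766e-01]
```

Emit:
jog_arm(
  deltas=[0, 0, 0, 0, 0, -0.008, 0, 0, 0, 0, 0, -0.015, 0, 0, 0, 0, 0, -0.02, 0, 0, 0, 0, 0, -0.02],
)

```text
time: 13.22
tool_pos: [0.6478, -0.2204, 0.1066]
tool_rot: [3.141, -0.002, 0.123]
contact_force: [-1.6, 3.5, 8.6]
opening: 0.016
```

```bash
python3 -c "
from h import *
o=robot.observe();print(o['tool_pos'],o['contact_force'],o['torque'],o['tool_rot'])"
```

```text
[ 0.6478124  -0.22035319  0.1066032 ] [-1.63073335  3.53346529  8.55266715] [0.45506636 0.48595423 0.24207761] [ 3.14088048e+00 -2.48833660e-03  1.22715716e-01]
```

Emit:
jog_arm(
  deltas=[0, 0, 0, 0, 0, -0.008, 0, 0, 0, 0, 0, -0.015, 0, 0, 0, 0, 0, -0.02, 0, 0, 0, 0, 0, -0.02],
)

```text
time: 13.55
tool_pos: [0.6478, -0.2202, 0.1066]
tool_rot: [3.141, -0.002, 0.091]
contact_force: [-1.4, 3.0, 8.0]
opening: 0.0156
```

```bash
python3 -c "
from h import *
o=robot.observe();print(o['tool_pos'],o['contact_force'],o['torque'],o['tool_rot'])"
```

```text
[ 0.64781867 -0.22021124  0.10656587] [-1.44544914  2.95374195  8.03597031] [0.5477664  0.38671419 0.27635219] [ 3.14114357e+00 -2.45591319e-03  9.13771828e-02]
```

Emit:
jog_arm(
  deltas=[0, 0, 0, 0, 0, -0.008, 0, 0, 0, 0, 0, -0.015, 0, 0, 0, 0, 0, -0.02, 0, 0, 0, 0, 0, -0.02],
)

```text
time: 13.88
tool_pos: [0.6479, -0.2199, 0.1066]
tool_rot: [-3.142, -0.003, 0.06]
contact_force: [-1.4, 4.1, 7.9]
opening: 0.0158
```

```bash
python3 -c "
from h import *
o=robot.observe();print(o['tool_pos'],o['contact_force'],o['torque'],o['tool_rot'])"
```

```text
[ 0.64789669 -0.2198725   0.10655501] [-1.37848826  4.14453043  7.89937353] [0.68266693 0.44462844 0.38056459] [-3.14156699e+00 -2.54261816e-03  6.03395854e-02]
```

Emit:
jog_arm(
  deltas=[0, 0, 0, 0, 0, -0.008, 0, 0, 0, 0, 0, -0.015, 0, 0, 0, 0, 0, -0.02, 0, 0, 0, 0, 0, -0.02],
)

```text
time: 14.22
tool_pos: [0.6479, -0.2193, 0.1065]
tool_rot: [-3.141, -0.002, 0.03]
contact_force: [-0.6, 6.6, 8.1]
opening: 0.0162
```

```bash
python3 -c "
from h import *
o=robot.observe();print(o['tool_pos'],o['contact_force'],o['torque'],o['tool_rot'])"
```

```text
[ 0.64794904 -0.21928774  0.10654871] [-0.55132106  6.56143223  8.12894149] [0.98191561 0.36461789 0.57535597] [-3.14077513e+00 -2.47939222e-03  2.95577408e-02]
```

At the stop: the moment rises to 0.58 N·m and the lateral force climbs. Easing up while holding the yaw.

Emit:
jog_arm(
  deltas=[0, 0.005, 0.01, 0, 0, 0, 0, 0.005, 0.02, 0, 0, 0, 0, 0.005, 0.03, 0, 0, 0, 0, 0.005, 0.04, 0, 0, 0, 0, 0.005, 0.04, 0, 0, 0],
)

```text
time: 14.63
tool_pos: [0.6479, -0.2193, 0.109]
tool_rot: [-3.141, -0.002, 0.029]
contact_force: [2.6, 5.1, 2.2]
opening: 0.016
```

```bash
python3 -c "
from h import *
o=robot.observe();print(o['tool_pos'],o['contact_force'],o['torque'],o['tool_rot'])"
```

```text
[ 0.64786967 -0.21925854  0.10898096] [2.55692901 5.07962944 2.16186546] [ 0.72956488 -0.28425214  0.53765225] [-3.14073877e+00 -1.65700367e-03  2.92490625e-02]
```

z stopped at 0.109, which is about 10 mm below the rim, so the lugs seem to be under the plain lip rather than in the pockets. I'll push back down, re-centre in y (the side load suggests only one lug is at the stop) and turn a little further.

Emit:
jog_arm(
  deltas=[0, 0.005, -0.02, 0, 0, 0, 0, 0.01, -0.04, 0, 0, 0, 0, 0.015, -0.05, 0, 0, 0, 0, 0.015, -0.05, 0, 0, 0, 0, 0.015, -0.05, 0, 0, 0],
)

```text
time: 15.05
tool_pos: [0.6479, -0.2191, 0.1065]
tool_rot: [3.14, -0.003, 0.029]
contact_force: [-1.0, 1.8, 11.5]
opening: 0.0157
```

```bash
python3 -c "
from h import *
o=robot.observe();print(o['tool_pos'],o['contact_force'],o['torque'],o['tool_rot'])"
```

```text
[ 0.64791053 -0.21913424  0.106469  ] [-1.04415798  1.83937906 11.54455484] [0.41995173 0.56034591 0.55087677] [ 3.13964128 -0.00323987  0.02889384]
```

z stays put while the force grew, so 0.1065 is hard down (14 mm): the plug slid about 2 mm in the fingers, and the earlier 0.109 was not the lip at all. Pocket height should be TCP z ≈ 0.1135. Easing up.

Emit:
jog_arm(
  deltas=[0, 0, 0.02, 0, 0, 0, 0, 0, 0.04, 0, 0, 0, 0, 0, 0.05, 0, 0, 0, 0, 0, 0.06, 0, 0, 0, 0, 0, 0.06, 0, 0, 0],
)

```text
time: 15.47
tool_pos: [0.6476, -0.219, 0.1099]
tool_rot: [3.141, -0.001, 0.028]
contact_force: [5.0, 1.5, -0.7]
opening: 0.016
```

Emit:
jog_arm(
  deltas=[0, 0, 0.01, 0, 0, 0, 0, 0, 0.02, 0, 0, 0, 0, 0, 0.02, 0, 0, 0],
)

```text
time: 15.72
tool_pos: [0.6473, -0.2189, 0.1116]
tool_rot: [3.141, -0.0, 0.028]
contact_force: [4.9, 0.2, -1.1]
opening: 0.0156
```

```bash
python3 -c "
from h import *
o=robot.observe();print(o['tool_pos'],o['contact_force'],o['torque'],o['tool_rot'])"
```

```text
[ 0.64730796 -0.21893136  0.11158629] [ 4.91514838  0.20502448 -1.09657201] [-0.08829599 -0.67367686  0.43483058] [ 3.14131765e+00 -4.38649163e-04  2.80631367e-02]
```

Emit:
jog_arm(
  deltas=[0.004, 0, 0, 0, 0, 0, 0.008, 0, 0.01, 0, 0, 0, 0.008, 0, 0.015, 0, 0, 0, 0.008, 0, 0.015, 0, 0, 0],
)

```text
time: 16.05
tool_pos: [0.6473, -0.2189, 0.1121]
tool_rot: [-3.141, 0.002, 0.028]
contact_force: [6.3, -2.2, -10.5]
opening: 0.0161
```

```bash
python3 -c "
from h import *
o=robot.observe();print(o['tool_pos'],o['contact_force'],o['torque'],o['tool_rot'])"
```

```text
[ 0.64729339 -0.21890549  0.11209968] [  6.26500362  -2.15344602 -10.54276782] [-0.37489967 -0.82530209  0.48761562] [-3.14124821e+00  1.81543251e-03  2.79547918e-02]
```

Held up firmly at z 0.1121, between the two predictions. I'll unload, release, retreat and check height and angle by camera.

Emit:
jog_arm(
  deltas=[0.004, 0, -0.008, 0, 0, 0.004, 0.006, 0, -0.014, 0, 0, 0.008, 0.006, 0, -0.014, 0, 0, 0.008],
)

```text
time: 16.3
tool_pos: [0.6474, -0.2189, 0.112]
tool_rot: [-3.141, 0.002, 0.04]
contact_force: [-1.0, -0.3, -4.0]
opening: 0.0156
```

Emit:
jog_arm(
  deltas=[0, 0, 0, 0, 0, 0, 0, 0, 0, 0, 0, 0, 0, 0, 0, 0, 0, 0, 0, 0, 0, 0, 0, 0, 0, 0, 0, 0, 0, 0],
  claw=0.5,
)

```text
time: 16.72
tool_pos: [0.6485, -0.2187, 0.1127]
tool_rot: [3.141, -0.0, 0.041]
contact_force: [-1.1, -1.0, 0.9]
opening: 0.0434
```

Emit:
jog_arm(
  deltas=[0, 0, 0.1, 0, 0, 0, 0, 0, 0.3, 0, 0, 0, 0, 0, 0.6, 0, 0, 0, 0, 0, 0.9, 0, 0, 0, 0, 0, 1, 0, 0, 0],
)

```text
time: 17.13
tool_pos: [0.65, -0.2194, 0.2187]
tool_rot: [3.138, -0.008, 0.041]
contact_force: [0.2, -1.0, 1.6]
opening: 0.0457
```

Emit:
jog_arm(
  deltas=[-0.3, 0.1, 0.1, 0, 0, 0, -0.6, 0.3, 0.1, 0, 0, 0, -0.9, 0.6, 0.1, 0, 0, 0, -1, 0.8, 0.1, 0, 0, 0, -1, 0.9, 0.1, 0, 0, 0],
)

```text
time: 17.55
tool_pos: [0.546, -0.1265, 0.2233]
tool_rot: [-3.141, 0.001, 0.041]
contact_force: [0.3, 0.0, 0.3]
opening: 0.0459
```

Emit:
jog_arm(
  deltas=[-0.3, 0.1, 0.1, 0, 0, 0, -0.6, 0.3, 0.1, 0, 0, 0, -0.9, 0.6, 0.1, 0, 0, 0, -1, 0.8, 0.1, 0, 0, 0, -1, 0.9, 0.1, 0, 0, 0],
)

```text
time: 17.97
tool_pos: [0.4469, -0.037, 0.233]
tool_rot: [-3.141, -0.0, 0.041]
contact_force: [-0.5, 0.6, -0.5]
opening: 0.0459
```

```bash
python3 - <<'E'
from h import *
im=robot.read_camera("scene")[:,:,::-1].copy();t=robot.read_camera("top")[:,:,::-1].copy()
cv2.imwrite("pics/s4.png",im);cv2.imwrite("pics/t4.png",t)
a=crop(im,205,195,25,8);b=crop(im,340,240,25,8)
c=crop(t,355,186,16,6);d=crop(t,203,206,16,6)
w=np.vstack([c,np.zeros((8,192,3),np.uint8),d]);w=cv2.copyMakeBorder(w,0,400-w.shape[0],0,0,0)
cv2.imwrite("pics/s4c.png",np.hstack([np.hstack([a,b]),w])[:,:992])
x=cv2.imread("pics/s4c.png");cv2.imwrite("pics/s4c.png",cv2.resize(x,(800,int(400*800/992))))
E
```

```text
(no output)
```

View pics/s4c.png

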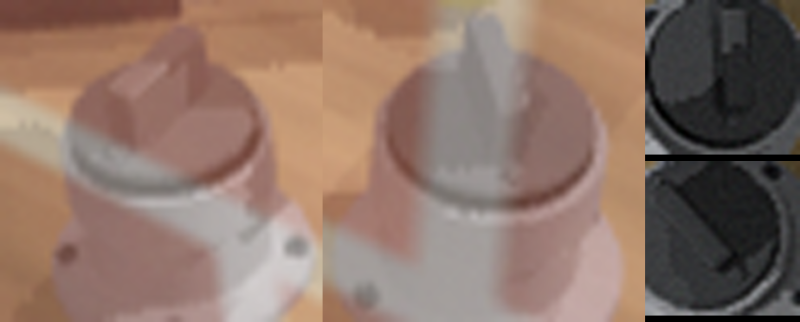

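The plug sits flush like the reference one on the right, its bar near yaw 0.04 (the stop). To tell the pockets (7 mm) from the plain lip (10 mm), I'll touch the bar's top with the shut fingertips. Expected contact is TCP z ≈ 0.142 if locked, 0.139 if not.

Emit:
jog_arm(
  deltas=[0.3, -0.2, 0, 0, 0, 0, 0.6, -0.5, 0, 0, 0, 0, 0.9, -0.8, 0, 0, 0, 0, 1, -0.9, 0, 0, 0, 0, 1, -0.9, 0, 0, 0, 0],
  claw=0,
  newtons=10,
)

```text
time: 18.48
tool_pos: [0.5516, -0.1332, 0.231]
tool_rot: [3.14, -0.001, 0.038]
contact_force: [-0.4, 0.8, -0.5]
opening: 0.0176
```

Emit:
jog_arm(
  deltas=[0.3, -0.2, -0.1, 0, 0, 0, 0.6, -0.5, -0.3, 0, 0, 0, 0.9, -0.8, -0.5, 0, 0, 0, 1, -0.9, -0.65, 0, 0, 0, 1, -0.9, -0.75, 0, 0, 0],
)

```text
time: 18.9
tool_pos: [0.6496, -0.2224, 0.1528]
tool_rot: [-3.141, 0.002, 0.038]
contact_force: [-1.4, -0.3, -1.4]
opening: 0.0007
```

Emit:
jog_arm(
  deltas=[0, 0, 0, 0, 0, 0, 0, 0, -0.02, 0, 0, 0, 0, 0, -0.05, 0, 0, 0, 0, 0, -0.08, 0, 0, 0, 0, 0, -0.08, 0, 0, 0],
)

```text
time: 19.32
tool_pos: [0.6482, -0.2181, 0.1502]
tool_rot: [3.141, -0.001, 0.041]
contact_force: [-0.8, 0.2, 0.1]
opening: 0.0005
```

Emit:
jog_arm(
  deltas=[0, 0, -0.02, 0, 0, 0, 0, 0, -0.04, 0, 0, 0, 0, 0, -0.06, 0, 0, 0, 0, 0, -0.065, 0, 0, 0, 0, 0, -0.065, 0, 0, 0],
)

```text
time: 19.73
tool_pos: [0.6483, -0.2187, 0.1426]
tool_rot: [-3.142, 0.0, 0.041]
contact_force: [-0.4, -0.5, -1.1]
opening: 0.0005
```

Emit:
jog_arm(
  deltas=[0, 0, -0.01, 0, 0, 0, 0, 0, -0.01, 0, 0, 0, 0, 0, -0.01, 0, 0, 0],
)

```text
time: 19.98
tool_pos: [0.6484, -0.2188, 0.1424]
tool_rot: [3.141, -0.001, 0.041]
contact_force: [-1.1, 0.1, 3.8]
opening: 0.0006
```

Emit:
jog_arm(
  deltas=[0, 0, -0.01, 0, 0, 0, 0, 0, -0.01, 0, 0, 0, 0, 0, -0.01, 0, 0, 0],
)

```text
time: 20.23
tool_pos: [0.6485, -0.2188, 0.1415]
tool_rot: [3.141, -0.001, 0.041]
contact_force: [-1.9, 1.3, 3.9]
opening: 0.0002
```

Contact at TCP z 0.1424 means the lug axis is about 6.6 mm below the rim, so the plug is locked. Retreating straight up for a last picture.

Emit:
jog_arm(
  deltas=[0, 0, 0.05, 0, 0, 0, 0, 0, 0.2, 0, 0, 0, 0, 0, 0.5, 0, 0, 0, 0, 0, 0.8, 0, 0, 0, 0, 0, 0.9, 0, 0, 0],
)

```text
time: 20.65
tool_pos: [0.6498, -0.2194, 0.2359]
tool_rot: [3.138, -0.006, 0.041]
contact_force: [-0.7, -0.5, 1.0]
opening: 0.0004
```

Emit:
jog_arm(
  deltas=[-0.3, 0.3, 0, 0, 0, 0, -0.6, 0.6, 0, 0, 0, 0, -0.9, 0.9, 0, 0, 0, 0, -1, 1, 0, 0, 0, 0, -1, 1, 0, 0, 0, 0],
)

```text
time: 21.07
tool_pos: [0.5458, -0.1159, 0.2311]
tool_rot: [-3.141, 0.001, 0.043]
contact_force: [0.6, -0.4, 0.2]
opening: 0.0008
```

Emit:
jog_arm(
  deltas=[-0.3, 0.3, 0, 0, 0, 0, -0.6, 0.6, 0, 0, 0, 0, -0.9, 0.9, 0, 0, 0, 0, -1, 1, 0, 0, 0, 0, -1, 1, 0, 0, 0, 0],
)

```text
time: 21.48
tool_pos: [0.4465, -0.0169, 0.231]
tool_rot: [-3.141, 0.001, 0.043]
contact_force: [1.4, -0.2, 0.4]
opening: 0.0007
```

```bash
python3 - <<'E'
from h import *
im=robot.read_camera("scene")[:,:,::-1].copy();cv2.imwrite("pics/s5.png",im)
a=cv2.imread("pics/s4.png")
d=cv2.absdiff(a[165:225,180:235],im[165:225,180:235]);print("outlet change vs before touch",d.mean(),d.max())
z=cv2.imread("pics/scene0.png")
for n,(u,v) in dict(driver=(193,170),reducer=(253,250),offcut=(417,253),offcut2=(225,95)).items():
    d=cv2.absdiff(z[v-14:v+14,u-16:u+16],im[v-14:v+14,u-16:u+16]);print(n,d.mean().round(1))
cv2.imwrite("pics/s5v.png",im)
E
```

```text
outlet change vs before touch 2.2742424242424244 37
driver 15.3
reducer 3.3
offcut 4.2
offcut2 0.8
```

View pics/s5v.png

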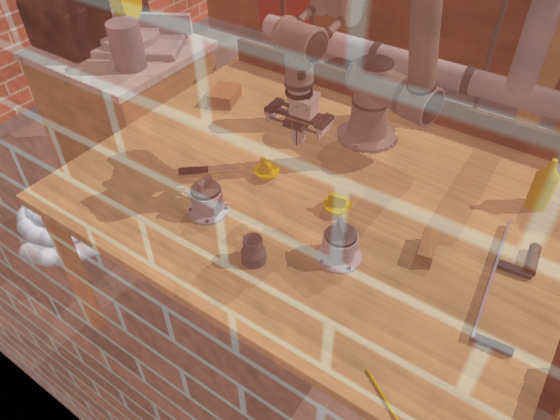

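The plug sits in the outlet at (207,190) and the gripper is clear. The driver (193,170), reducer (253,250) and offcut (420,255) are where they were; the driver patch differs only by shadow.

```bash
python3 -c "
from cell import robot
print(robot.hand_in())"
```

```text
the job is handed in; nothing more can be done
None
```

The grey plug is in the open outlet and my checks say it is locked. I handed in at about 21.5 s; no verdict was reported.

**What I did:** I felt the lugs drop in near 0.80 rad world yaw. I then pushed down, turned clockwise about 0.77 rad to the stop, eased up and let go.

**Checks that support it:**
- It held against about 10 N of upward pull before I let go.
- Touching the bar's top afterwards put the lugs about 6.6 mm below the rim (limit 5.5 to 8.5 mm).
- The last picture shows the driver, reducer and offcut where they were, and the gripper clear.

**Checks that disagreed or stayed open:**
- Before release, my two height references differed by about 2 mm. I put this down to the plug slipping in the fingers, and settled the height with the touch test.
- The scene and top cameras disagreed by up to about 10 mm on the plug's position before the grasp.
- An image comparison flagged a change around the driver, which by eye is only the arm's shadow.
- I did not measure the plug's tilt or centring after release. Load on the outlet was not measured directly: wrist force stayed under about 15 N at every reading, and I put the total at the stop, with the 0.58 N·m twist added, at roughly 30 N.

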